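# Show the spare phone in its lever-lid box, then ease the lid shut

### The job

Show me that the spare phone is in its box: press the brass lever of the blue-lidded box right down with the fingertips so that the lid stands wide open, keep it open for two seconds, then ease the lever up slowly so that the lid comes down shut without slamming. Move the lid by its lever only and neither grip the lever nor force it against its stop; leave the cream-lidded box shut, and the paperweight, key ring and bowl where they are.

Things in the scene. Friction and masses are not known exactly. Their poses are not given: they have to be found in the camera images.
- phone_lid: blue lid, 156 x 168 x 10 mm, of the box of the spare phone (to work). The fixed wooden box, 150 deep x 160 wide x 110 mm high, stands on a plinth 0 to 30 mm high. Origin on the hinge, middle of the far rim, at the box's top. Shut: level, z up, reaching 155 mm along -x, to the lever. It tilts 1.2 rad at most, up and away from the lever. Its weight shuts it; its fall is undamped.
- phone_tread (a point): top centre of the blue-lidded box's brass lever tread, a plate 40 (x) x 56 (y) x 12 mm; x points to the box, z up. At rest it is level, 30 mm below the hinge (80 to 110 mm above the shelf), its centre 90 mm in front of the box, on its middle line. Fully pressed it is about 37 mm lower and slopes down away from the box. Pressing takes 3 to 10 N up to the stop; released, it springs up.
- phone_lever (a joint): angle of that lever (rad): 0 at rest, lid shut; 0.28 fully pressed. Its pivot is 135 mm from the tread's centre, towards the box, and 10 mm lower than it at rest. A rigid link turns the lid 4.3 times as far as the lever, both ways.
- case_lid: cream lid, 156 x 168 x 10 mm, of the box of the rubber phone case (leave shut). The fixed wooden box, 150 deep x 160 wide x 110 mm high, stands on a plinth 0 to 30 mm high. Origin on the hinge, middle of the far rim, at the box's top. Shut: level, z up, reaching 155 mm along -x, to the lever. It tilts 1.2 rad at most, up and away from the lever. Its weight shuts it; its fall is undamped.
- case_tread (a point): top centre of the cream-lidded box's brass lever tread, a plate 40 (x) x 56 (y) x 12 mm; x points to the box, z up. At rest it is level, 30 mm below the hinge (80 to 110 mm above the shelf), its centre 90 mm in front of the box, on its middle line. Fully pressed it is about 37 mm lower and slopes down away from the box. Pressing takes 3 to 10 N up to the stop; released, it springs up.
- case_lever (a joint): angle of that lever (rad): 0 at rest, lid shut; 0.28 fully pressed. Its pivot is 135 mm from the tread's centre, towards the box, and 10 mm lower than it at rest. A rigid link turns the lid 4.3 times as far as the lever, both ways.
- phone_box: the fixed wooden box under the blue lid, with its lever and lid; origin under the box's centre at the top of its plinth; -x faces the lever; the tread's centre at rest is at x -165, y 0, z 80 mm
- paperweight: lime glass dome paperweight, 60 mm across, 44 mm high; origin under its centre. Stands between the boxes' levers; bystander
- key_ring: pewter ring, 42 mm across, with two flat keys reaching 73 mm along +x from its centre, 6 mm high; origin under the ring's centre; bystander
- clay_bowl: tan clay bowl, 110 mm across, 45 mm high; origin under its centre; bystander

How it is judged:
By the outcome, as a careful person would: the job done as asked, in the order asked, and still so for the second after the job is handed in, with the robot touching nothing.
It also fails if it takes over 45 s, if anything falls off the work surface, if the arm or the gripper's body presses on something with over 40 N, if the wrist force passes 120 N, or if a joint passes its speed limit or range.

### The arm

A 6-joint arm with a two-finger parallel gripper is mounted at the origin on the work surface. World frame = base frame: x ahead of the robot, y to its left, z up, the work surface at z = 0. Lengths are in m, angles in rad, forces in N, time in s.
With the tool pointing down it reaches from about 0.4 to 0.825 m from the base axis. Payload 7 kg.
Tool frame: the origin (TCP) lies at the centre of the arm's flange, where the gripper is bolted on; the fingertips stand 178 mm ahead of it and the grasp point (between the pads) lies 159 mm ahead of it; x points along the fingers, z is the direction in which the jaws open and shut, and the axes are right-handed (so a half turn about x gives the same grasp; the last joint's range is limited). The gripper opens to 88 mm and grips with 3 to 60 N. Pads are 19 mm wide; open, the fingers measure 130 mm over their backs; the gripper's body (78 mm by 193 mm) begins 47 mm behind the grasp point.
Start: joints at [1.472, 0.359, 0.012, 0, -1.224, -0.288], TCP at [0.255, 0.625, 0.405] pointing down, gripper open.
Joint ranges: [-3.07, 3.07], [-1.43, 2.12], [-1.02, 1.25], [-3.03, 1.67], [-3.05, -0], [-3.03, 3.03]. Speed limits (rad/s): [2.39, 2.39, 3.01, 3.14, 3.14, 3.14].

### API

Orientations are given as [roll, pitch, yaw] about the fixed x, y, z axes, in that order (R = Rz(yaw) Ry(pitch) Rx(roll)).
In Python, from station import telemetry, optics, job_done, finder gives the robot as it stands.
- The arm moves only by the tool play_rows, never from a script. Its argument "steps" is a list of rows, each an object of numbers: "gripper": the opening, from 0 (shut) to 1 (fully open); "tx", "ty", "tz": the shift along the tool's x, y, z in units of 25 mm (1.0 is 25 mm); "ax", "ay", "az": the turn, a rotation vector about the tool's x, y, z in units of 6 degrees (1.0 is 6 degrees). In form: [{"gripper": .., "tx": .., "ty": .., "tz": .., "ax": .., "ay": .., "az": ..}, ...]. A call has 1 to 20 rows; each row shifts and turns the commanded pose from where the row before left it, along the tool's axes as they then stand; what a row does not reach is not made up. A row lasts 1/12 s, in which the tool goes at most 41.7 mm and 7.16 degrees, less where a joint would pass 70% of its speed; a pose out of reach is approached as far as the arm can. A call is refused whole if a number of a shift passes 1 or a number of a turn 1, either way. A call with a gripper value outside its range is refused whole. The fingers move at their own pace and stop on an object; "newtons" is the grip in N (left out, the last holds). Time passes only in rows, so rows that do not move let the fingers close. It gives the time, the measured TCP pose, the force and the opening at its end, in the units of the state.
- telemetry.get_state(): the state, without advancing time (a new reading comes with each control period).
- optics.grab_frame(name): name is "scene" or "side" or "wrist"; returns the picture (384x512x3 uint8, red, green, blue); there is no depth.
- optics.calibration(name): a dict with "fx", "fy", "cx", "cy" (pixels), "T" (4x4, takes a point from camera to world coordinates); the wrist camera has in their place "mount" (4x4, takes a point from camera to tool coordinates, whose origin is the TCP and whose axes are the tool frame's). Camera axes: x right, y down, z forward; pixel columns grow to the right and rows downward; lengths in m; the calibration is good to about 2 mm. A picture is of the moment at which its call begins: read the wrist's pose just before it. calibration takes no time and is no camera call.
- job_done(): hands the job in, once; it reports no verdict.
Trained networks look in the newest picture that a camera, given by its name, has taken for a name from the list of things; names that differ only in an ending like _2 or _b are one class to them, and where a whole thing is asked for, a point or a joint stands for the part that bears it (a point fixed in the world has none). Each returns a list of dicts, best first, with "confidence" (0 to 1); they miss things now and then, are a little off and sometimes report something else, mostly with a low value. They report only what shows in the picture. A call takes as long as a camera call.
- finder.look_for(query, camera): "extent" ([left, top, right, bottom] in pixels, round what is visible of it).
- finder.silhouettes(query, camera): "pixels" (384x512 bool, what is visible of it) and "extent" ([left, top, right, bottom] in pixels, round what is visible of it).
- finder.pinpoint(query, camera): "location" ([row, column] in pixels: a listed point, or the origin of a listed thing).
The state is a dict: "t": time; "q": joint angles; "qd": joint speeds; "joint_efforts": joint torques, N m; "eef_pos": TCP position; "ee_rot": TCP orientation; "force": force on the tool from outside, world axes, zero at the start; "moment": the same for the moment, N m; "width": finger opening in m.
Only numpy, scipy, OpenCV 4.12 (cv2) and the standard library are available. Lean on these libraries where they do the work, as an engineer would, in place of code of your own. Each camera call takes 0.05 s, during which the arm holds its last target.

## Working session

There is one attempt and no reset: what is moved stays moved. The work goes in short steps, Python scripts to look and compute and a tool call to move; the robot and the scene stay as the last step left them, time stands still between calls to the robot, and variables do not carry over. Pictures are saved under pics/ and viewed, and the job is handed in when it is done.

Besides the shell and the picture viewer there is one more tool, called after "Call:" by a JSON object that holds its "name" and its "arguments". play_rows: Moves the arm, as the interface text tells. Its arguments: {"type":"object","properties":{"steps":{"type":"array"},"newtons":{"type":"number"}},"required":["steps"]}

```bash
ls; mkdir -p pics; cat > h.py <<'E'
import numpy as np,cv2
from station import telemetry, optics, job_done, finder
def ray(cam,rc):
    c=optics.calibration(cam); d=np.array([(rc[1]-c['cx'])/c['fx'],(rc[0]-c['cy'])/c['fy'],1.]); T=np.array(c['T'])
    return T[:3,3],T[:3,:3]@d/np.linalg.norm(d)
def proj(cam,p):
    c=optics.calibration(cam);T=np.array(c['T']);q=T[:3,:3].T@(np.array(p)-T[:3,3]);return [c['fy']*q[1]/q[2]+c['cy'],c['fx']*q[0]/q[2]+c['cx']]
def tri(rs):
    A=np.zeros((3,3));b=np.zeros(3)
    for o,d in rs:
        P=np.eye(3)-np.outer(d,d);A+=P;b+=P@o
    x=np.linalg.solve(A,b);return x,[np.linalg.norm((np.eye(3)-np.outer(d,d))@(x-o)) for o,d in rs]
E
python3 - <<'E'
from h import *
for c in ['scene','side']:
    im=optics.grab_frame(c);cv2.imwrite(f'pics/{c}0.png',im[:,:,::-1])
    print(c,optics.calibration(c)['T'])
R={}
for n in ['phone_tread','phone_lid','case_tread','case_lid','paperweight','phone_box','clay_bowl','key_ring']:
    rs=[]
    for c in ['scene','side']:
        l=finder.pinpoint(n,c)
        print(n,c,[(np.round(x['location']),round(x['confidence'],2)) for x in l[:3]])
        if l: rs.append(ray(c,l[0]['location']))
    if len(rs)==2: print(tri(rs))
s=telemetry.get_state();print({k:np.round(v,3) for k,v in s.items()})
E
```

```text
pics
scene [[-0.85072421  0.42340881 -0.31143746  0.90639941]
 [ 0.52550565  0.69710201 -0.48774235  0.55104343]
 [ 0.01058927 -0.57859638 -0.81554528  1.04931926]
 [ 0.          0.          0.          1.        ]]
side [[ 0.99168082 -0.06777901  0.10943108  0.42953448]
 [-0.12862961 -0.55387389  0.82260449 -1.05173819]
 [ 0.0048557  -0.82983717 -0.5579845   0.80444816]
 [ 0.          0.          0.          1.        ]]
phone_tread scene [(array([135., 252.]), 0.49)]
phone_tread side [(array([229., 221.]), 0.75)]
(array([ 0.42499351, -0.20923998,  0.09839682]), [np.float64(0.003985705860878913), np.float64(0.003985705860878907)])
phone_lid scene [(array([143., 179.]), 0.72)]
phone_lid side [(array([231., 306.]), 0.72)]
(array([ 0.66275692, -0.27964911,  0.12664271]), [np.float64(0.00507127627165283), np.float64(0.005071276271652788)])
case_tread scene [(array([250., 352.]), 0.71), (array([193., 290.]), 0.32)]
case_tread side [(array([148., 221.]), 0.5)]
(array([0.43130483, 0.3078773 , 0.09760128]), [np.float64(0.010035475361200986), np.float64(0.010035475361200957)])
case_lid scene
[... 942 characters left out ...]
oat64(0.0013263405751547464)])
key_ring scene [(array([342., 365.]), 0.83)]
key_ring side [(array([144., 232.]), 0.48)]
(array([ 5.04848745e-01,  5.11220831e-01, -1.14244722e-04]), [np.float64(0.010729097748712613), np.float64(0.010729097748712753)])
{'t': np.float64(0.9), 'q': array([ 1.472,  0.359,  0.012,  0.   , -1.224, -0.288]), 'qd': array([0.001, 0.   , 0.   , 0.   , 0.   , 0.001]), 'joint_efforts': array([-2.0000e-03, -5.8236e+01,  2.9330e+01,  7.0020e+00,  1.3000e-02,
       -0.0000e+00]), 'eef_pos': array([0.255, 0.625, 0.405]), 'ee_rot': array([-2.923,  1.571,  1.403]), 'force': array([ 0.726, -0.077,  0.846]), 'moment': array([-0.006,  0.044, -0.062]), 'width': np.float64(0.088)}
```

View pics/scene0.png

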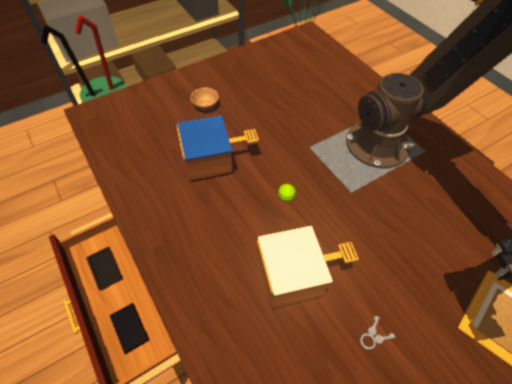

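View pics/side0.png

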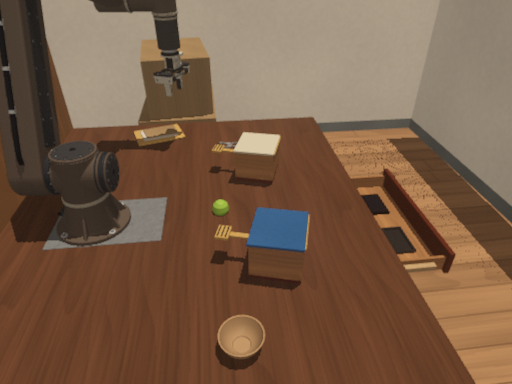

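```bash
cat >> h.py <<'E'
from scipy.spatial.transform import Rotation as Rn
E
python3 - <<'E'
from h import *
from scipy.optimize import least_squares
obs={'phone_tread':(-.165,0,.08),'phone_lid':(.075,0,.11),'phone_box':(0,0,0)}
O=[]
for k in range(3):
  for c in ['scene','side']:
    optics.grab_frame(c)
    for n in obs:
      l=finder.pinpoint(n,c)
      if l and l[0]['confidence']>.4: O.append((c,obs[n],np.array(l[0]['location']),n))
def f(x,full=False):
    R=Rn.from_euler('z',x[3]).as_matrix();return np.concatenate([np.array(proj(c,R@p+x[:3]))-l for c,p,l,n in O])
r=least_squares(f,[.59,-.26,.018,-.29],loss='soft_l1')
print(r.x);[print(o[0],o[3],v) for o,v in zip(O,r.fun.reshape(-1,2).round(1))]
R=Rn.from_euler('z',r.x[3]).as_matrix();print('tread',R@[-.165,0,.08]+r.x[:3])
for n,g in [('scene',(193,287)),('side',(210,219))]:
    o,d=ray(n,g);print('pw',o+d*(.02-o[2])/d[2])
s=telemetry.get_state();T=Rn.from_euler('xyz',s['ee_rot']).as_matrix();print(T.round(3),s['t'])
for c in ['scene','side']:
    im=optics.grab_frame(c)[:,:,::-1].copy()
    im=cv2.resize(im,None,fx=3,fy=3,interpolation=cv2.INTER_CUBIC)
    for p in [(-.165,0,.08),(-.145,.028,.08),(-.145,-.028,.08),(-.185,.028,.08),(-.185,-.028,.08),(.075,0,.11),(.075,.084,.11),(.075,-.084,.11),(-.08,.084,.11),(-.08,-.084,.11)]:
        q=proj(c,R@p+r.x[:3]);cv2.circle(im,(int(q[1]*3+1),int(q[0]*3+1)),3,(0,0,255),-1)
    q=proj(c,r.x[:3]);y,x=int(q[0]*3),int(q[1]*3);cv2.imwrite(f'pics/fit_{c}.png',im[max(0,y-280):y+200,max(0,x-350):x+350])
E
```

```text
[ 0.58940735 -0.2595061   0.02006878 -0.31029727]
scene phone_tread [ 1.2 -0.8]
scene phone_lid [-2.8  2.5]
scene phone_box [-0.   0.2]
side phone_lid [0.5 1.4]
side phone_box [ 2.5 -1.8]
scene phone_tread [-1.  -0.1]
scene phone_lid [-1.1 -0.2]
scene phone_box [-2.6  2. ]
side phone_tread [0.8 3. ]
side phone_lid [-1.3  0.7]
side phone_box [1.4 0.6]
scene phone_lid [1.  1.3]
scene phone_box [2.4 4.2]
side phone_tread [-0.4  3.7]
side phone_lid [-1.4  0.1]
side phone_box [-0.7 -0.6]
tread [ 0.43228728 -0.20912471  0.10006878]
pw [0.42812629 0.014992   0.02      ]
pw [ 0.41861946 -0.01245019  0.02      ]
[[ 0.     0.926 -0.377]
 [ 0.    -0.377 -0.926]
 [-1.     0.    -0.   ]] 2.1
```

View pics/fit_scene.png

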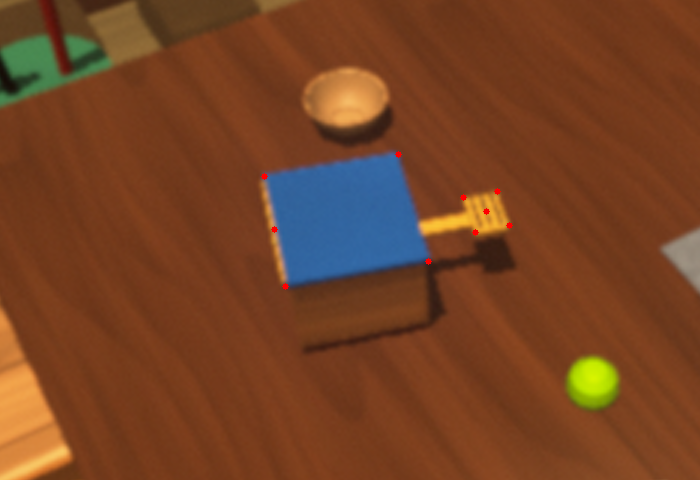

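View pics/fit_side.png

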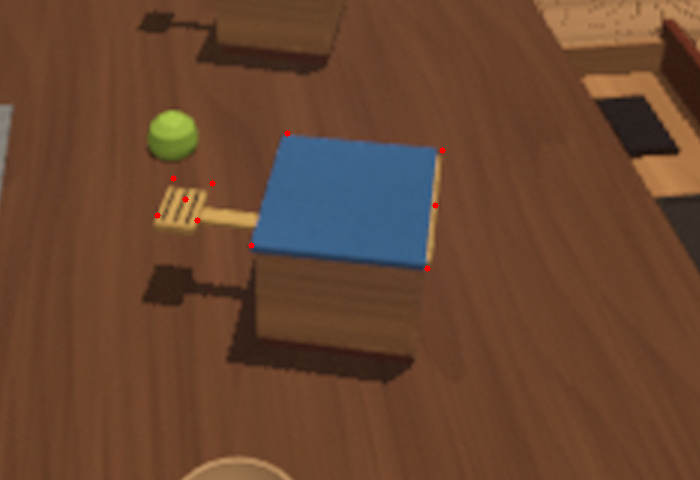

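Call:
{"name": "play_rows", "arguments": {"steps": [{"ax":-0.4,"gripper":0},{"ax":-0.42},{"ty":0.9,"tz":0.83},{"ty":0.9,"tz":0.83},{"ty":0.9,"tz":0.83},{"ty":0.9,"tz":0.83},{"ty":0.9,"tz":0.83},{"ty":0.9,"tz":0.83},{"ty":0.9,"tz":0.83},{"ty":0.9,"tz":0.83},{"ty":0.9,"tz":0.83},{"ty":0.9,"tz":0.83},{"ty":0.9,"tz":0.83},{"ty":0.9,"tz":0.83},{"ty":0.9,"tz":0.83},{"ty":0.9,"tz":0.83},{"ty":0.9,"tz":0.83},{"ty":0.9,"tz":0.83}], "newtons": 10}}

```text
invalid input
```

Call:
{"name": "play_rows", "arguments": {"steps": [{"gripper":0,"tx":0,"ty":0,"tz":0,"ax":-0.4,"ay":0,"az":0},{"gripper":0,"tx":0,"ty":0,"tz":0,"ax":-0.42,"ay":0,"az":0}], "newtons": 10}}

```text
t: 2.37
eef_pos: [0.2546, 0.6251, 0.4046]
ee_rot: [-0.434, 1.571, -2.304]
force: [-0.6, 0.8, 0.4]
width: 0.079
```

Call:
{"name": "play_rows", "arguments": {"steps": [{"gripper":0,"tx":0,"ty":0.9,"tz":0.83,"ax":0,"ay":0,"az":0},{"gripper":0,"tx":0,"ty":0.9,"tz":0.83,"ax":0,"ay":0,"az":0},{"gripper":0,"tx":0,"ty":0.9,"tz":0.83,"ax":0,"ay":0,"az":0},{"gripper":0,"tx":0,"ty":0.9,"tz":0.83,"ax":0,"ay":0,"az":0},{"gripper":0,"tx":0,"ty":0.9,"tz":0.83,"ax":0,"ay":0,"az":0},{"gripper":0,"tx":0,"ty":0.9,"tz":0.83,"ax":0,"ay":0,"az":0},{"gripper":0,"tx":0,"ty":0.9,"tz":0.83,"ax":0,"ay":0,"az":0},{"gripper":0,"tx":0,"ty":0.9,"tz":0.83,"ax":0,"ay":0,"az":0},{"gripper":0,"tx":0,"ty":0.9,"tz":0.83,"ax":0,"ay":0,"az":0},{"gripper":0,"tx":0,"ty":0.9,"tz":0.83,"ax":0,"ay":0,"az":0},{"gripper":0,"tx":0,"ty":0.9,"tz":0.83,"ax":0,"ay":0,"az":0},{"gripper":0,"tx":0,"ty":0.9,"tz":0.83,"ax":0,"ay":0,"az":0},{"gripper":0,"tx":0,"ty":0.9,"tz":0.83,"ax":0,"ay":0,"az":0},{"gripper":0,"tx":0,"ty":0.9,"tz":0.83,"ax":0,"ay":0,"az":0},{"gripper":0,"tx":0,"ty":0.9,"tz":0.83,"ax":0,"ay":0,"az":0},{"gripper":0,"tx":0,"ty":0.9,"tz":0.83,"ax":0,"ay":0,"az":0}]}}

```text
t: 3.7
eef_pos: [0.5005, 0.1999, 0.405]
ee_rot: [2.551, 1.57, 0.679]
force: [-0.2, -0.2, -0.1]
width: 0.0005
```

Call:
{"name": "play_rows", "arguments": {"steps": [{"gripper":0,"tx":0,"ty":0.1,"tz":0.95,"ax":0,"ay":0,"az":0},{"gripper":0,"tx":0,"ty":0.1,"tz":0.95,"ax":0,"ay":0,"az":0},{"gripper":0,"tx":0,"ty":0.1,"tz":0.95,"ax":0,"ay":0,"az":0},{"gripper":0,"tx":0,"ty":0.1,"tz":0.95,"ax":0,"ay":0,"az":0},{"gripper":0,"tx":0,"ty":0.1,"tz":0.95,"ax":0,"ay":0,"az":0},{"gripper":0,"tx":0,"ty":0.1,"tz":0.95,"ax":0,"ay":0,"az":0},{"gripper":0,"tx":0,"ty":0.1,"tz":0.95,"ax":0,"ay":0,"az":0},{"gripper":0,"tx":0,"ty":0.1,"tz":0.95,"ax":0,"ay":0,"az":0},{"gripper":0,"tx":0,"ty":0.1,"tz":0.95,"ax":0,"ay":0,"az":0},{"gripper":0,"tx":0,"ty":0.1,"tz":0.95,"ax":0,"ay":0,"az":0},{"gripper":0,"tx":0,"ty":0.1,"tz":0.95,"ax":0,"ay":0,"az":0},{"gripper":0,"tx":0,"ty":0.1,"tz":0.95,"ax":0,"ay":0,"az":0},{"gripper":0,"tx":0,"ty":0.1,"tz":0.95,"ax":0,"ay":0,"az":0},{"gripper":0,"tx":0,"ty":0.1,"tz":0.95,"ax":0,"ay":0,"az":0},{"gripper":0,"tx":0,"ty":0.1,"tz":0.95,"ax":0,"ay":0,"az":0},{"gripper":0,"tx":0,"ty":0.1,"tz":0.95,"ax":0,"ay":0,"az":0.65},{"gripper":0,"tx":0,"ty":0.1,"tz":0.95,"ax":0,"ay":0,"az":0.65}]}}

```text
t: 5.12
eef_pos: [0.421, -0.1981, 0.405]
ee_rot: [1.568, 1.432, -0.304]
force: [0.3, -0.1, 0.2]
width: 0.0005
```

```bash
cat > w.py <<'E'
from h import *
import sys
s=telemetry.get_state();T=Rn.from_euler('xyz',s['ee_rot']).as_matrix();p=np.array(s['eef_pos'])
print(T.round(3));print('tip',p+.178*T[:,0], 't',s['t'])
im=optics.grab_frame('wrist')
c=optics.calibration('wrist');M=np.array(c['mount'])
zt=.098
for n in ['phone_tread','phone_lid']:
  for l in finder.pinpoint(n,'wrist')[:2]:
    rc=l['location'];d=np.array([(rc[1]-c['cx'])/c['fx'],(rc[0]-c['cy'])/c['fy'],1.])
    o=T@M[:3,3]+p;d=T@M[:3,:3]@d;z=zt if 'tread' in n else zt+.03
    print(n,l['confidence'],rc,o+d*(z-o[2])/d[2])
cv2.imwrite(f'pics/w{sys.argv[1]}.png',im[:,:,::-1])
E
python3 w.py 1
```

```text
[[ 0.132  0.946 -0.297]
 [-0.041 -0.294 -0.955]
 [-0.99   0.139  0.   ]]
tip [ 0.44456939 -0.20551574  0.22872005] t 5.1167
phone_tread 0.8 [213.8, 262.4] [ 0.42955782 -0.21134669  0.098     ]
```

View pics/w1.png

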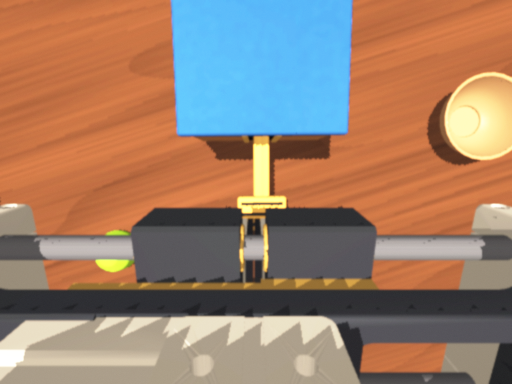

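Call:
{"name": "play_rows", "arguments": {"steps": [{"gripper":0,"tx":0.86,"ty":-0.23,"tz":0.08,"ax":0,"ay":0,"az":0},{"gripper":0,"tx":0.86,"ty":-0.23,"tz":0.08,"ax":0,"ay":0,"az":0},{"gripper":0,"tx":0.86,"ty":-0.23,"tz":0.08,"ax":0,"ay":0,"az":0},{"gripper":0,"tx":0.86,"ty":-0.23,"tz":0.08,"ax":0,"ay":0,"az":0},{"gripper":0,"tx":0.6,"ty":-0.2,"tz":0.08,"ax":0,"ay":0,"az":0},{"gripper":0,"tx":0.2,"ty":0,"tz":0,"ax":0,"ay":0,"az":0}]}}

```text
t: 5.77
eef_pos: [0.4041, -0.202, 0.2938]
ee_rot: [1.567, 1.439, -0.305]
force: [-0.5, 0.1, 0.3]
width: 0.0002
```

```bash
python3 w.py 2; cat > v.py <<'E'
from h import *
import sys
a=[]
for c in ['side','scene']:
    im=optics.grab_frame(c)[:,:,::-1]
    y,x=[int(v) for v in proj(c,[.5,-.23,.12])]
    a.append(cv2.resize(im[max(0,y-75):y+65,max(0,x-65):x+65],None,fx=3,fy=3,interpolation=cv2.INTER_CUBIC))
h=min(i.shape[0] for i in a)
cv2.imwrite(f'pics/v{sys.argv[1]}.png',np.hstack([i[:h] for i in a]))
E
python3 v.py 2
```

```text
[[ 0.125  0.947 -0.297]
 [-0.039 -0.294 -0.955]
 [-0.991  0.131  0.   ]]
tip [ 0.4263464  -0.20895866  0.11729418] t 5.7667
phone_tread 0.59 [219.8, 252.1] [ 0.43070064 -0.2091134   0.098     ]
phone_lid 0.43 [222.0, 254.0] [ 0.43542092 -0.21188605  0.128     ]
```

View pics/w2.png

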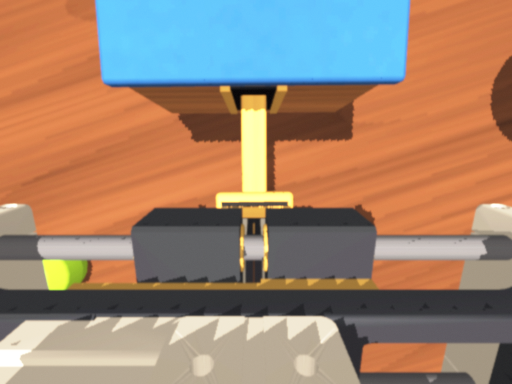

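View pics/v2.png

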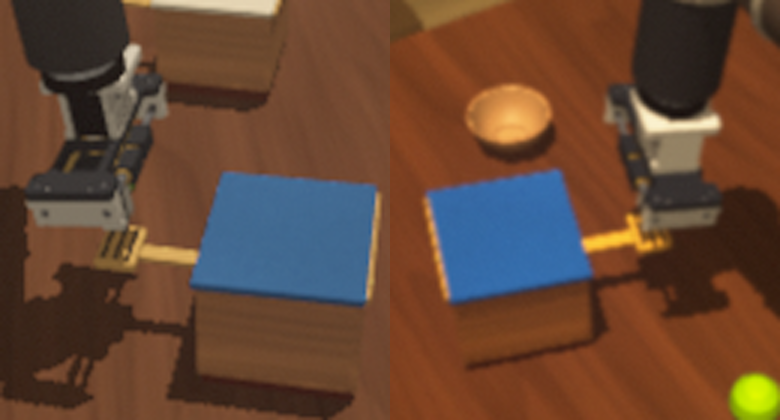

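```bash
python3 - <<'E'
from h import *
s=telemetry.get_state();T=Rn.from_euler('xyz',s['ee_rot']).as_matrix();p=np.array(s['eef_pos'])
c=optics.calibration('wrist');M=np.array(c['mount'])
R=Rn.from_euler('z',-.305).as_matrix()
tip=p+.178*T[:,0]
o=T@M[:3,3]+p
for rc,z in [((193,216),.098),((193,293),.098),((193,255),.098),((82,102),.128),((80,405),.128),((82,255),.128)]:
    d=T@M[:3,:3]@np.array([(rc[1]-c['cx'])/c['fx'],(rc[0]-c['cy'])/c['fy'],1.]);q=o+d*(z-o[2])/d[2]
    print(rc,q.round(4),'rel tip in box axes',(R.T@(q-tip)).round(4))
q=T.T@(tip-o);print(M.round(3))
E
```

```text
(193, 216) [ 0.4594 -0.1906  0.098 ] rel tip in box axes [ 0.0228  0.0269 -0.0229]
(193, 293) [ 0.4432 -0.2429  0.098 ] rel tip in box axes [ 0.0231 -0.0278 -0.0229]
(193, 255) [ 0.4512 -0.2171  0.098 ] rel tip in box axes [ 0.023  -0.0008 -0.0229]
(82, 102) [ 0.5412 -0.1534  0.128 ] rel tip in box axes [0.0897 0.0871 0.0071]
(80, 405) [ 0.4911 -0.3188  0.128 ] rel tip in box axes [ 0.0915 -0.0858  0.0071]
(82, 255) [ 0.5154 -0.2368  0.128 ] rel tip in box axes [ 0.0901 -0.0003  0.0071]
[[-0.    -0.246  0.969  0.021]
 [-0.    -0.969 -0.246  0.066]
 [ 1.    -0.     0.    -0.   ]
 [ 0.     0.     0.     1.   ]]
```

Call:
{"name": "play_rows", "arguments": {"steps": [{"gripper":0,"tx":0.1,"ty":0.02,"tz":0,"ax":0,"ay":0,"az":0},{"gripper":0,"tx":0.1,"ty":0.02,"tz":0,"ax":0,"ay":0,"az":0},{"gripper":0,"tx":0.1,"ty":0.02,"tz":0,"ax":0,"ay":0,"az":0},{"gripper":0,"tx":0.1,"ty":0.02,"tz":0,"ax":0,"ay":0,"az":0},{"gripper":0,"tx":0.1,"ty":0,"tz":0,"ax":0,"ay":0,"az":0},{"gripper":0,"tx":0.1,"ty":-0.01,"tz":0,"ax":0,"ay":0,"az":0},{"gripper":0,"tx":0.08,"ty":-0.01,"tz":0,"ax":0,"ay":0,"az":0},{"gripper":0,"tx":0.04,"ty":-0.01,"tz":0,"ax":0,"ay":0,"az":0}]}}

```text
t: 6.68
eef_pos: [0.4087, -0.2036, 0.2779]
ee_rot: [1.57, 1.435, -0.302]
force: [-0.5, -0.8, -0.0]
width: 0.0005
```

Call:
{"name": "play_rows", "arguments": {"steps": [{"gripper":0,"tx":0.05,"ty":-0.007,"tz":0,"ax":0,"ay":0,"az":0},{"gripper":0,"tx":0.05,"ty":-0.007,"tz":0,"ax":0,"ay":0,"az":0},{"gripper":0,"tx":0.05,"ty":-0.007,"tz":0,"ax":0,"ay":0,"az":0},{"gripper":0,"tx":0.05,"ty":-0.007,"tz":0,"ax":0,"ay":0,"az":0}]}}

```text
t: 7.02
eef_pos: [0.4088, -0.2036, 0.2732]
ee_rot: [1.571, 1.435, -0.301]
force: [0.3, -0.3, 0.0]
width: 0.0008
```

Call:
{"name": "play_rows", "arguments": {"steps": [{"gripper":0,"tx":0.05,"ty":-0.007,"tz":0,"ax":0,"ay":0,"az":0},{"gripper":0,"tx":0.05,"ty":-0.007,"tz":0,"ax":0,"ay":0,"az":0},{"gripper":0,"tx":0.05,"ty":-0.007,"tz":0,"ax":0,"ay":0,"az":0}]}}

```text
t: 7.27
eef_pos: [0.4087, -0.2036, 0.2699]
ee_rot: [1.57, 1.434, -0.302]
force: [-3.8, 1.9, 8.0]
width: 0.0007
```

```bash
python3 v.py 3; python3 w.py 3
```

```text
[[ 0.13   0.946 -0.296]
 [-0.04  -0.294 -0.955]
 [-0.991  0.136  0.   ]]
tip [ 0.43181002 -0.21073871  0.09344157] t 7.3667
phone_tread 0.75 [238.7, 255.5] [ 0.42915376 -0.21101768  0.098     ]
phone_lid 0.21 [276.7, 45.2] [ 0.45043596 -0.10477206  0.128     ]
```

View pics/v3.png

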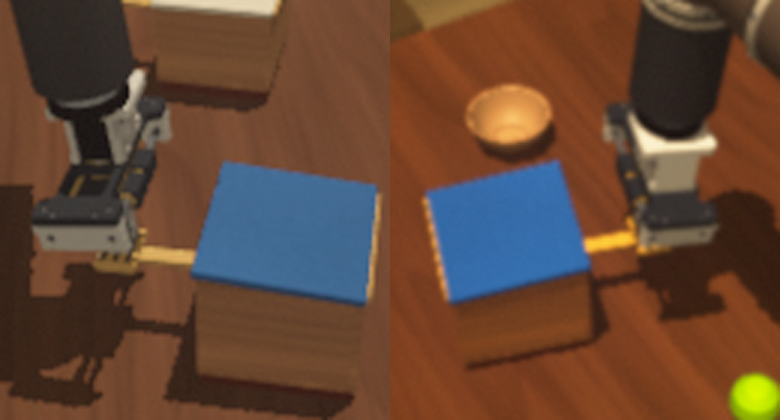

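View pics/w3.png

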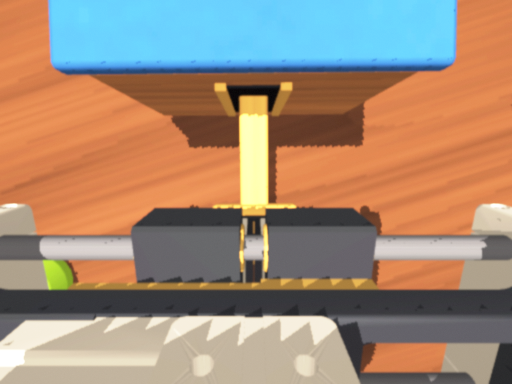

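Call:
{"name": "play_rows", "arguments": {"steps": [{"gripper":0,"tx":0.05,"ty":-0.007,"tz":0,"ax":0,"ay":0,"az":0},{"gripper":0,"tx":0.05,"ty":-0.007,"tz":0,"ax":0,"ay":0,"az":0},{"gripper":0,"tx":0.05,"ty":-0.007,"tz":0,"ax":0,"ay":0,"az":0},{"gripper":0,"tx":0.05,"ty":-0.007,"tz":0,"ax":0,"ay":0,"az":0},{"gripper":0,"tx":0.05,"ty":-0.007,"tz":0,"ax":0,"ay":0,"az":0},{"gripper":0,"tx":0.05,"ty":-0.007,"tz":0,"ax":0,"ay":0,"az":0},{"gripper":0,"tx":0.05,"ty":-0.007,"tz":0,"ax":0,"ay":0,"az":0},{"gripper":0,"tx":0.05,"ty":-0.007,"tz":0,"ax":0,"ay":0,"az":0}]}}

```text
t: 8.18
eef_pos: [0.4085, -0.2035, 0.2597]
ee_rot: [1.57, 1.435, -0.301]
force: [-3.5, 3.3, 6.3]
width: 0.0007
```

Call:
{"name": "play_rows", "arguments": {"steps": [{"gripper":0,"tx":0.05,"ty":-0.007,"tz":0,"ax":0,"ay":0,"az":0},{"gripper":0,"tx":0.05,"ty":-0.007,"tz":0,"ax":0,"ay":0,"az":0},{"gripper":0,"tx":0.05,"ty":-0.007,"tz":0,"ax":0,"ay":0,"az":0},{"gripper":0,"tx":0.05,"ty":-0.007,"tz":0,"ax":0,"ay":0,"az":0},{"gripper":0,"tx":0.05,"ty":-0.007,"tz":0,"ax":0,"ay":0,"az":0},{"gripper":0,"tx":0.05,"ty":-0.007,"tz":0,"ax":0,"ay":0,"az":0},{"gripper":0,"tx":0.05,"ty":-0.007,"tz":0,"ax":0,"ay":0,"az":0},{"gripper":0,"tx":0.05,"ty":-0.007,"tz":0,"ax":0,"ay":0,"az":0}]}}

```text
t: 8.85
eef_pos: [0.4088, -0.2036, 0.2497]
ee_rot: [1.571, 1.434, -0.301]
force: [-2.8, 0.3, 6.1]
width: 0.0004
```

```bash
python3 v.py 4; python3 w.py 4
```

```text
[[ 0.13   0.946 -0.296]
 [-0.04  -0.293 -0.955]
 [-0.991  0.136  0.   ]]
tip [ 0.4319943  -0.21077572  0.0732841 ] t 8.95
phone_tread 0.69 [11.4, 249.7] [ 0.54560702 -0.24387886  0.098     ]
```

View pics/v4.png

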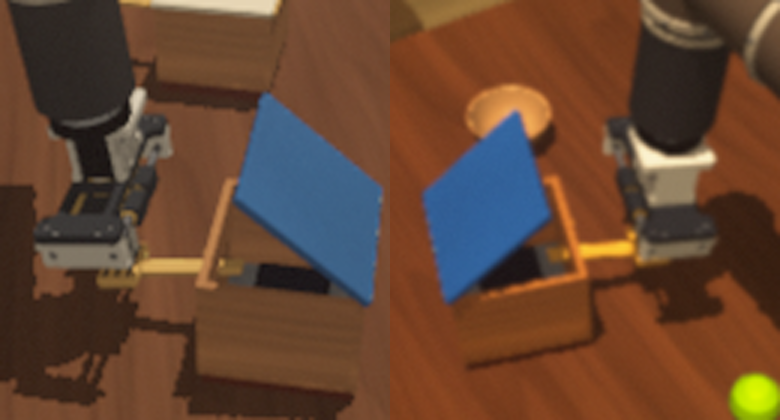

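View pics/w4.png

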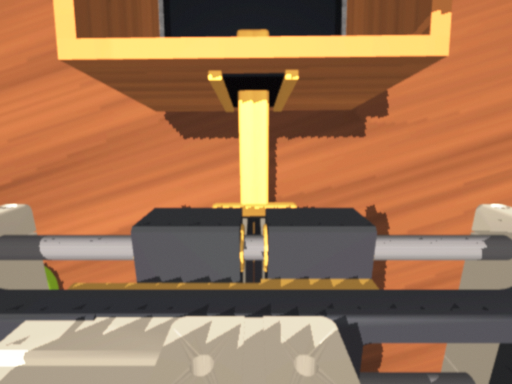

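Call:
{"name": "play_rows", "arguments": {"steps": [{"gripper":0,"tx":0.05,"ty":-0.007,"tz":0,"ax":0,"ay":0,"az":0},{"gripper":0,"tx":0.05,"ty":-0.007,"tz":0,"ax":0,"ay":0,"az":0},{"gripper":0,"tx":0.05,"ty":-0.007,"tz":0,"ax":0,"ay":0,"az":0},{"gripper":0,"tx":0.05,"ty":-0.007,"tz":0,"ax":0,"ay":0,"az":0},{"gripper":0,"tx":0.05,"ty":-0.007,"tz":0,"ax":0,"ay":0,"az":0},{"gripper":0,"tx":0.05,"ty":-0.007,"tz":0,"ax":0,"ay":0,"az":0},{"gripper":0,"tx":0.05,"ty":-0.007,"tz":0,"ax":0,"ay":0,"az":0},{"gripper":0,"tx":0.05,"ty":-0.007,"tz":0,"ax":0,"ay":0,"az":0}]}}

```text
t: 9.77
eef_pos: [0.4095, -0.2037, 0.24]
ee_rot: [1.572, 1.432, -0.299]
force: [0.0, -2.7, 5.0]
width: 0.0003
```

```bash
cat > la.py <<'E'
from h import *
from scipy.optimize import least_squares
# lid angle: fit lid outline mask vs model by IoU
B=np.array([.5885,-.2600,.0175]);R=Rn.from_euler('z',-.305).as_matrix()
for c in ['scene','side']:
    im=optics.grab_frame(c);l=finder.silhouettes('phone_lid',c)
    if not l: print(c,'none');continue
    hsv=cv2.cvtColor(im,cv2.COLOR_RGB2HSV);bm=((abs(hsv[...,0].astype(int)-108)<10)&(hsv[...,1]>150))
    m=l[0]['pixels'];best=[]
    for a in np.arange(0,1.35,.02):
        Ra=Rn.from_euler('y',a).as_matrix()
        pts=[]
        for x in (0,-.155):
            for y in (-.084,.084):
                for z in (0,.01):
                    q=proj(c,R@(np.array([.075,0,.11])+Ra@np.array([x,y,z]))+B);pts.append(q[::-1])
        k=np.zeros(m.shape,np.uint8);cv2.fillConvexPoly(k,cv2.convexHull(np.round(np.array(pts)).astype(np.int32)),1)
        k=k>0;best.append(((k&m).sum()/(k|m).sum(),round(a,2)))
    print(c,sorted(best)[::-1][:4])
E
python3 la.py; python3 v.py 5
```

```text
scene [(np.float64(0.9460547504025765), np.float64(1.06)), (np.float64(0.9186864738076622), np.float64(1.04)), (np.float64(0.913917940466613), np.float64(1.08)), (np.float64(0.8706349206349207), np.float64(1.1))]
side [(np.float64(0.8251041046995836), np.float64(1.04)), (np.float64(0.8244274809160306), np.float64(1.02)), (np.float64(0.8136574074074074), np.float64(1.0)), (np.float64(0.7970521541950113), np.float64(0.98))]
```

View pics/v5.png

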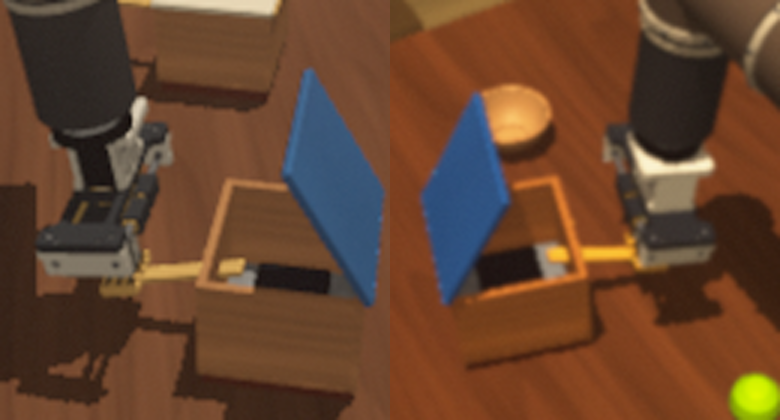

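Call:
{"name": "play_rows", "arguments": {"steps": [{"gripper":0,"tx":0.03,"ty":-0.004,"tz":0,"ax":0,"ay":0,"az":0},{"gripper":0,"tx":0.03,"ty":-0.004,"tz":0,"ax":0,"ay":0,"az":0},{"gripper":0,"tx":0.03,"ty":-0.004,"tz":0,"ax":0,"ay":0,"az":0},{"gripper":0,"tx":0.02,"ty":-0.003,"tz":0,"ax":0,"ay":0,"az":0},{"gripper":0,"tx":0,"ty":0,"tz":0,"ax":0,"ay":0,"az":0}]}}

```text
t: 10.48
eef_pos: [0.4094, -0.2036, 0.237]
ee_rot: [1.573, 1.433, -0.298]
force: [2.0, -1.0, 4.9]
width: 0.0002
```

```bash
python3 la.py
```

```text
scene [(np.float64(0.8667900092506938), np.float64(1.16)), (np.float64(0.8583489681050657), np.float64(1.18)), (np.float64(0.837354781054513), np.float64(1.14)), (np.float64(0.8137510879025239), np.float64(1.12))]
side [(np.float64(0.8033222591362126), np.float64(1.12)), (np.float64(0.7961229946524064), np.float64(1.14)), (np.float64(0.7927868852459017), np.float64(1.1)), (np.float64(0.7702100572883513), np.float64(1.08))]
```

Call:
{"name": "play_rows", "arguments": {"steps": [{"gripper":0,"tx":0.015,"ty":-0.002,"tz":0,"ax":0,"ay":0,"az":0},{"gripper":0,"tx":0.013,"ty":-0.002,"tz":0,"ax":0,"ay":0,"az":0},{"gripper":0,"tx":0,"ty":0,"tz":0,"ax":0,"ay":0,"az":0}]}}

```text
t: 10.93
eef_pos: [0.409, -0.2035, 0.2359]
ee_rot: [1.573, 1.434, -0.299]
force: [1.2, 0.0, 4.4]
width: 0.0001
```

```bash
python3 la.py;python3 v.py 6
```

```text
scene [(np.float64(0.9162702188392008), np.float64(1.18)), (np.float64(0.9046242774566474), np.float64(1.2)), (np.float64(0.8885819521178637), np.float64(1.16)), (np.float64(0.8413597733711048), np.float64(1.22))]
side [(np.float64(0.8048452220726783), np.float64(1.14)), (np.float64(0.7930327868852459), np.float64(1.16)), (np.float64(0.790482485128883), np.float64(1.12)), (np.float64(0.7871643745907008), np.float64(1.1))]
```

View pics/v6.png

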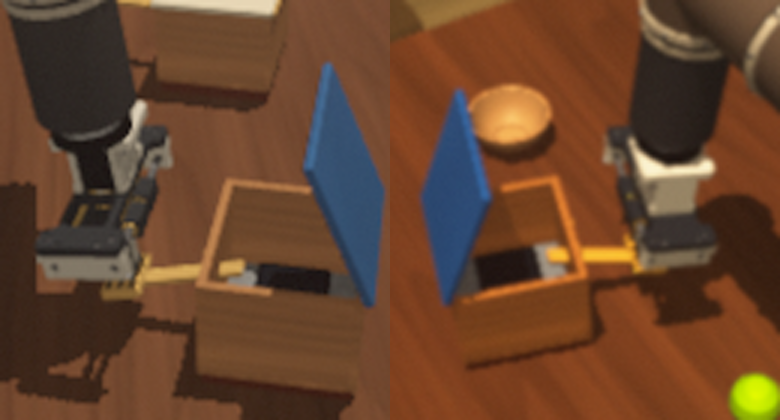

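Call:
{"name": "play_rows", "arguments": {"steps": [{"gripper":0,"tx":0.014,"ty":-0.002,"tz":0,"ax":0,"ay":0,"az":0},{"gripper":0,"tx":0,"ty":0,"tz":0,"ax":0,"ay":0,"az":0},{"gripper":0,"tx":0,"ty":0,"tz":0,"ax":0,"ay":0,"az":0},{"gripper":0,"tx":0,"ty":0,"tz":0,"ax":0,"ay":0,"az":0}]}}

```text
t: 11.57
eef_pos: [0.4085, -0.2035, 0.2353]
ee_rot: [1.571, 1.435, -0.301]
force: [1.6, 1.5, 3.8]
width: 0.001
```

```bash
python3 la.py
```

```text
scene [(np.float64(0.9418145956607495), np.float64(1.2)), (np.float64(0.9014218009478673), np.float64(1.18)), (np.float64(0.8909444985394352), np.float64(1.22)), (np.float64(0.8438628158844765), np.float64(1.16))]
side [(np.float64(0.8004172461752433), np.float64(1.16)), (np.float64(0.790257104194858), np.float64(1.14)), (np.float64(0.7791580400276052), np.float64(1.18)), (np.float64(0.7760797342192691), np.float64(1.12))]
```

Fully open (about 1.18–1.2 rad), force only ~4 N. Holding.

Call:
{"name": "play_rows", "arguments": {"steps": [{"gripper":0,"tx":0,"ty":0,"tz":0,"ax":0,"ay":0,"az":0},{"gripper":0,"tx":0,"ty":0,"tz":0,"ax":0,"ay":0,"az":0},{"gripper":0,"tx":0,"ty":0,"tz":0,"ax":0,"ay":0,"az":0},{"gripper":0,"tx":0,"ty":0,"tz":0,"ax":0,"ay":0,"az":0},{"gripper":0,"tx":0,"ty":0,"tz":0,"ax":0,"ay":0,"az":0},{"gripper":0,"tx":0,"ty":0,"tz":0,"ax":0,"ay":0,"az":0},{"gripper":0,"tx":0,"ty":0,"tz":0,"ax":0,"ay":0,"az":0},{"gripper":0,"tx":0,"ty":0,"tz":0,"ax":0,"ay":0,"az":0},{"gripper":0,"tx":0,"ty":0,"tz":0,"ax":0,"ay":0,"az":0},{"gripper":0,"tx":0,"ty":0,"tz":0,"ax":0,"ay":0,"az":0},{"gripper":0,"tx":0,"ty":0,"tz":0,"ax":0,"ay":0,"az":0},{"gripper":0,"tx":0,"ty":0,"tz":0,"ax":0,"ay":0,"az":0},{"gripper":0,"tx":0,"ty":0,"tz":0,"ax":0,"ay":0,"az":0},{"gripper":0,"tx":0,"ty":0,"tz":0,"ax":0,"ay":0,"az":0},{"gripper":0,"tx":0,"ty":0,"tz":0,"ax":0,"ay":0,"az":0},{"gripper":0,"tx":0,"ty":0,"tz":0,"ax":0,"ay":0,"az":0},{"gripper":0,"tx":0,"ty":0,"tz":0,"ax":0,"ay":0,"az":0},{"gripper":0,"tx":0,"ty":0,"tz":0,"ax":0,"ay":0,"az":0},{"gripper":0,"tx":0,"ty":0,"tz":0,"ax":0,"ay":0,"az":0},{"gripper":0,"tx":0,"ty":0,"tz":0,"ax":0,"ay":0,"az":0}]}}

```text
t: 13.43
eef_pos: [0.4086, -0.2035, 0.2353]
ee_rot: [1.57, 1.435, -0.301]
force: [1.2, 1.1, 4.1]
width: 0.0003
```

Call:
{"name": "play_rows", "arguments": {"steps": [{"gripper":0,"tx":0,"ty":0,"tz":0,"ax":0,"ay":0,"az":0},{"gripper":0,"tx":0,"ty":0,"tz":0,"ax":0,"ay":0,"az":0},{"gripper":0,"tx":0,"ty":0,"tz":0,"ax":0,"ay":0,"az":0},{"gripper":0,"tx":0,"ty":0,"tz":0,"ax":0,"ay":0,"az":0},{"gripper":0,"tx":0,"ty":0,"tz":0,"ax":0,"ay":0,"az":0},{"gripper":0,"tx":0,"ty":0,"tz":0,"ax":0,"ay":0,"az":0},{"gripper":0,"tx":0,"ty":0,"tz":0,"ax":0,"ay":0,"az":0},{"gripper":0,"tx":0,"ty":0,"tz":0,"ax":0,"ay":0,"az":0}]}}

```text
t: 14.1
eef_pos: [0.4086, -0.2035, 0.2354]
ee_rot: [1.571, 1.435, -0.301]
force: [0.7, 0.6, 3.4]
width: 0.0001
```

```bash
python3 la.py
```

```text
scene [(np.float64(0.9126984126984127), np.float64(1.2)), (np.float64(0.8840436075322101), np.float64(1.22)), (np.float64(0.8803827751196173), np.float64(1.18)), (np.float64(0.8333333333333334), np.float64(1.16))]
side [(np.float64(0.8043025676613463), np.float64(1.16)), (np.float64(0.7892255892255893), np.float64(1.14)), (np.float64(0.7781593406593407), np.float64(1.18)), (np.float64(0.7751322751322751), np.float64(1.12))]
```

Call:
{"name": "play_rows", "arguments": {"steps": [{"gripper":0,"tx":-0.035,"ty":0.005,"tz":0,"ax":0,"ay":0,"az":0},{"gripper":0,"tx":-0.035,"ty":0.005,"tz":0,"ax":0,"ay":0,"az":0},{"gripper":0,"tx":-0.035,"ty":0.005,"tz":0,"ax":0,"ay":0,"az":0},{"gripper":0,"tx":-0.035,"ty":0.005,"tz":0,"ax":0,"ay":0,"az":0},{"gripper":0,"tx":-0.035,"ty":0.005,"tz":0,"ax":0,"ay":0,"az":0},{"gripper":0,"tx":-0.035,"ty":0.005,"tz":0,"ax":0,"ay":0,"az":0},{"gripper":0,"tx":-0.035,"ty":0.005,"tz":0,"ax":0,"ay":0,"az":0},{"gripper":0,"tx":-0.035,"ty":0.005,"tz":0,"ax":0,"ay":0,"az":0},{"gripper":0,"tx":-0.035,"ty":0.005,"tz":0,"ax":0,"ay":0,"az":0},{"gripper":0,"tx":-0.035,"ty":0.005,"tz":0,"ax":0,"ay":0,"az":0},{"gripper":0,"tx":-0.035,"ty":0.005,"tz":0,"ax":0,"ay":0,"az":0},{"gripper":0,"tx":-0.035,"ty":0.005,"tz":0,"ax":0,"ay":0,"az":0},{"gripper":0,"tx":-0.035,"ty":0.005,"tz":0,"ax":0,"ay":0,"az":0},{"gripper":0,"tx":-0.035,"ty":0.005,"tz":0,"ax":0,"ay":0,"az":0},{"gripper":0,"tx":-0.035,"ty":0.005,"tz":0,"ax":0,"ay":0,"az":0},{"gripper":0,"tx":-0.035,"ty":0.005,"tz":0,"ax":0,"ay":0,"az":0},{"gripper":0,"tx":-0.035,"ty":0.005,"tz":0,"ax":0,"ay":0,"az":0},{"gripper":0,"tx":-0.035,"ty":0.005,"tz":0,"ax":0,"ay":0,"az":0},{"gripper":0,"tx":-0.035,"ty":0.005,"tz":0,"ax":0,"ay":0,"az":0},{"gripper":0,"tx":-0.035,"ty":0.005,"tz":0,"ax":0,"ay":0,"az":0}]}}

```text
t: 15.97
eef_pos: [0.4077, -0.2036, 0.2527]
ee_rot: [1.566, 1.437, -0.306]
force: [-5.9, 3.4, 6.3]
width: 0.0007
```

```bash
python3 la.py
```

```text
scene [(np.float64(0.9112723214285714), np.float64(0.64)), (np.float64(0.9102564102564102), np.float64(0.66)), (np.float64(0.9044726670347875), np.float64(0.6)), (np.float64(0.9004947773501925), np.float64(0.62))]
side [(np.float64(0.9182172219818261), np.float64(0.52)), (np.float64(0.914902807775378), np.float64(0.54)), (np.float64(0.9068269643623873), np.float64(0.56)), (np.float64(0.8940677966101694), np.float64(0.5))]
```

Call:
{"name": "play_rows", "arguments": {"steps": [{"gripper":0,"tx":-0.035,"ty":0.005,"tz":0,"ax":0,"ay":0,"az":0},{"gripper":0,"tx":-0.035,"ty":0.005,"tz":0,"ax":0,"ay":0,"az":0},{"gripper":0,"tx":-0.035,"ty":0.005,"tz":0,"ax":0,"ay":0,"az":0},{"gripper":0,"tx":-0.035,"ty":0.005,"tz":0,"ax":0,"ay":0,"az":0},{"gripper":0,"tx":-0.035,"ty":0.005,"tz":0,"ax":0,"ay":0,"az":0},{"gripper":0,"tx":-0.035,"ty":0.005,"tz":0,"ax":0,"ay":0,"az":0},{"gripper":0,"tx":-0.035,"ty":0.005,"tz":0,"ax":0,"ay":0,"az":0},{"gripper":0,"tx":-0.035,"ty":0.005,"tz":0,"ax":0,"ay":0,"az":0},{"gripper":0,"tx":-0.03,"ty":0.004,"tz":0,"ax":0,"ay":0,"az":0},{"gripper":0,"tx":-0.03,"ty":0.004,"tz":0,"ax":0,"ay":0,"az":0},{"gripper":0,"tx":-0.03,"ty":0.004,"tz":0,"ax":0,"ay":0,"az":0},{"gripper":0,"tx":-0.03,"ty":0.004,"tz":0,"ax":0,"ay":0,"az":0},{"gripper":0,"tx":-0.025,"ty":0.003,"tz":0,"ax":0,"ay":0,"az":0},{"gripper":0,"tx":-0.025,"ty":0.003,"tz":0,"ax":0,"ay":0,"az":0},{"gripper":0,"tx":-0.02,"ty":0.003,"tz":0,"ax":0,"ay":0,"az":0},{"gripper":0,"tx":-0.02,"ty":0.003,"tz":0,"ax":0,"ay":0,"az":0},{"gripper":0,"tx":-0.02,"ty":0.003,"tz":0,"ax":0,"ay":0,"az":0},{"gripper":0,"tx":-0.02,"ty":0.003,"tz":0,"ax":0,"ay":0,"az":0}]}}

```text
t: 17.67
eef_pos: [0.4078, -0.2037, 0.2662]
ee_rot: [1.566, 1.437, -0.307]
force: [-4.7, 1.7, 6.3]
width: 0.0005
```

```bash
python3 la.py
```

```text
scene [(np.float64(0.926605504587156), np.float64(0.2)), (np.float64(0.916030534351145), np.float64(0.14)), (np.float64(0.9150326797385621), np.float64(0.22)), (np.float64(0.91324200913242), np.float64(0.16))]
side [(np.float64(0.926779935275081), np.float64(0.1)), (np.float64(0.9246492985971944), np.float64(0.14)), (np.float64(0.9242484969939879), np.float64(0.12)), (np.float64(0.921537229783827), np.float64(0.08))]
```

Lid about 0.15 rad; the last 5 mm goes at ~4 mm/s.

Call:
{"name": "play_rows", "arguments": {"steps": [{"gripper":0,"tx":-0.014,"ty":0.002,"tz":0,"ax":0,"ay":0,"az":0},{"gripper":0,"tx":-0.014,"ty":0.002,"tz":0,"ax":0,"ay":0,"az":0},{"gripper":0,"tx":-0.014,"ty":0.002,"tz":0,"ax":0,"ay":0,"az":0},{"gripper":0,"tx":-0.014,"ty":0.002,"tz":0,"ax":0,"ay":0,"az":0},{"gripper":0,"tx":-0.014,"ty":0.002,"tz":0,"ax":0,"ay":0,"az":0},{"gripper":0,"tx":-0.014,"ty":0.002,"tz":0,"ax":0,"ay":0,"az":0},{"gripper":0,"tx":-0.014,"ty":0.002,"tz":0,"ax":0,"ay":0,"az":0},{"gripper":0,"tx":-0.014,"ty":0.002,"tz":0,"ax":0,"ay":0,"az":0},{"gripper":0,"tx":-0.014,"ty":0.002,"tz":0,"ax":0,"ay":0,"az":0},{"gripper":0,"tx":-0.014,"ty":0.002,"tz":0,"ax":0,"ay":0,"az":0},{"gripper":0,"tx":-0.014,"ty":0.002,"tz":0,"ax":0,"ay":0,"az":0},{"gripper":0,"tx":-0.014,"ty":0.002,"tz":0,"ax":0,"ay":0,"az":0}]}}

```text
t: 18.87
eef_pos: [0.408, -0.2037, 0.2706]
ee_rot: [1.566, 1.437, -0.306]
force: [-4.3, 1.9, 6.4]
width: 0.0005
```

Call:
{"name": "play_rows", "arguments": {"steps": [{"gripper":0,"tx":-0.014,"ty":0.002,"tz":0,"ax":0,"ay":0,"az":0},{"gripper":0,"tx":-0.014,"ty":0.002,"tz":0,"ax":0,"ay":0,"az":0},{"gripper":0,"tx":-0.014,"ty":0.002,"tz":0,"ax":0,"ay":0,"az":0},{"gripper":0,"tx":-0.014,"ty":0.002,"tz":0,"ax":0,"ay":0,"az":0},{"gripper":0,"tx":-0.014,"ty":0.002,"tz":0,"ax":0,"ay":0,"az":0},{"gripper":0,"tx":-0.014,"ty":0.002,"tz":0,"ax":0,"ay":0,"az":0},{"gripper":0,"tx":-0.014,"ty":0.002,"tz":0,"ax":0,"ay":0,"az":0},{"gripper":0,"tx":-0.014,"ty":0.002,"tz":0,"ax":0,"ay":0,"az":0}]}}

```text
t: 19.53
eef_pos: [0.409, -0.2037, 0.2735]
ee_rot: [1.571, 1.434, -0.301]
force: [0.1, -0.5, -0.2]
width: 0.0003
```

```bash
python3 la.py; python3 v.py 7
```

```text
scene [(np.float64(0.9177119919719017), np.float64(0.0)), (np.float64(0.9040755467196819), np.float64(0.02)), (np.float64(0.8935323383084577), np.float64(0.04)), (np.float64(0.8913151364764268), np.float64(0.06))]
side [(np.float64(0.9148), np.float64(0.0)), (np.float64(0.8919132149901381), np.float64(0.02)), (np.float64(0.872506843957763), np.float64(0.04)), (np.float64(0.8481695568400771), np.float64(0.06))]
```

View pics/v7.png

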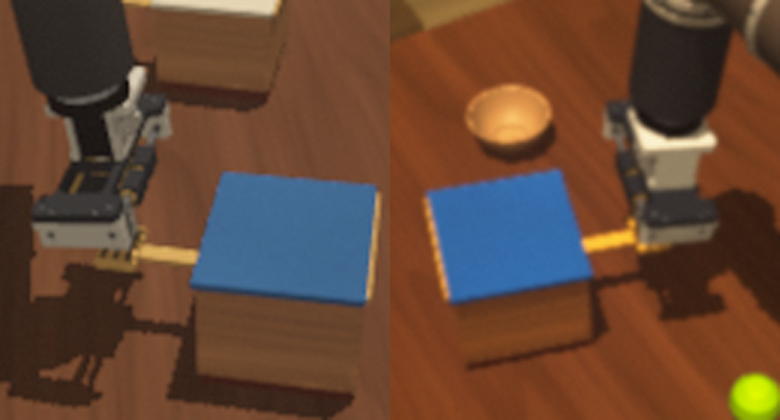

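Lid shut, force zero. Retreat straight up.

Call:
{"name": "play_rows", "arguments": {"steps": [{"gripper":0,"tx":-0.1,"ty":0.013,"tz":0,"ax":0,"ay":0,"az":0},{"gripper":0,"tx":-0.3,"ty":0.04,"tz":0,"ax":0,"ay":0,"az":0},{"gripper":0,"tx":-0.6,"ty":0.08,"tz":0,"ax":0,"ay":0,"az":0},{"gripper":0,"tx":-0.8,"ty":0.1,"tz":0,"ax":0,"ay":0,"az":0},{"gripper":0,"tx":-0.8,"ty":0.1,"tz":0,"ax":0,"ay":0,"az":0},{"gripper":0,"tx":-0.4,"ty":0.05,"tz":0,"ax":0,"ay":0,"az":0},{"gripper":0,"tx":0,"ty":0,"tz":0,"ax":0,"ay":0,"az":0},{"gripper":0,"tx":0,"ty":0,"tz":0,"ax":0,"ay":0,"az":0}]}}

```text
t: 20.5
eef_pos: [0.4082, -0.2033, 0.3501]
ee_rot: [1.576, 1.433, -0.296]
force: [-0.8, -0.2, -0.3]
width: 0.0004
```

```bash
python3 la.py; python3 - <<'E'
from h import *
im=optics.grab_frame('scene');cv2.imwrite('pics/end.png',im[:,:,::-1]);s=telemetry.get_state();print(s['t'],s['force'])
E
```

```text
scene [(np.float64(0.9141439205955335), np.float64(0.0)), (np.float64(0.8913894324853229), np.float64(0.02)), (np.float64(0.8819206271435571), np.float64(0.04)), (np.float64(0.8797653958944281), np.float64(0.06))]
side [(np.float64(0.8967059780398536), np.float64(0.0)), (np.float64(0.8759534323564834), np.float64(0.02)), (np.float64(0.8570859872611465), np.float64(0.04)), (np.float64(0.8332679482149863), np.float64(0.06))]
20.75 [ 0.2244111  -0.16812678  0.28843569]
```

View pics/end.png

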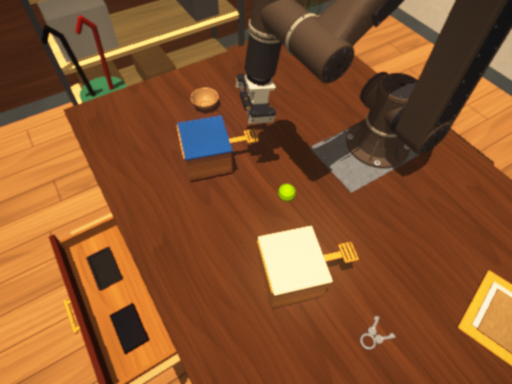

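Both lids are shut. The bowl (100, 205), paperweight (192, 287) and key ring (335, 375) are where they were.

```bash
python3 -c "
from station import job_done
print(job_done())"
```

```text
the job is handed in; nothing more can be done
None
```

I pressed the blue-lidded box's lever down with the closed fingertips until the lid stood wide open, then let it down shut. The job was handed in at about 21 s.

- **Opening:** the lid reached about 1.2 rad in the scene camera. The side camera read 1.16 rad with a poorer fit, so the two disagree slightly. It stayed open for more than 2.5 s, and both cameras showed the black phone inside.
- **Force on the lever:** the highest reading was about 9 N in all. It fell to about 4 N at the bottom, with no rise that would suggest pushing against the stop.
- **Closing:** I eased the lever up over about 5 s, with the last few millimetres at about 4 mm/s. The lid came down with the fingertips still in contact.
- **Last checks:** the blue lid fits 0.0 rad in both cameras and the gripper is clear, with about zero force. In the picture, the cream lid is shut and the paperweight, key ring and bowl are where they started.

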